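Clamp the freshly glued toothbrush holder

TASK

The wooden toothbrush holder has just been glued: stand it upright on the board of the ratchet clamp between the two jaws, its glue line squarely across the clamp's bar, and let go of it. Then pump the orange trigger, and move the jaw by the trigger only, until the sprung rubber pad holds the block against the fixed jaw with the pad pushed about half-way into the moving jaw, never all the way in, which would crush the joint. The pressure lasts only while the trigger is held pulled: finish with the gripper still holding it so, and leave the soap bottle, tumbler and soap dish alone.

Things in the scene. Friction and masses are not known exactly. Their poses are not given: they have to be found in the camera images.
- clamp: Bar clamp, fixed. Board 100 (x) x 330 (y) x 12 mm; origin under it on the work surface, z up. A steel bar along y at height 40 mm pushes the moving jaw to +y. Black trigger housing 44 mm wide, y -130 to -50 mm, top at 108 mm. The trigger swings about an axis along x at y = -90 mm, height 95 mm. The bar's tail ends at y = -220 mm or less.
- bed (a point): Point on top of the clamp's board between the jaws: clamp x = 0, y = 70 mm, height 12 mm; axes as the clamp's. The fixed jaw's face is 50 mm further in +y (clamp y = 120 mm).
- fixed_jaw: Fixed jaw, orange with black rubber face, at the clamp's +y end: y = 120 to 146 mm, 50 mm wide, top 68 mm above the work surface. Its origin is not in the jaw but 12 mm above the clamp's origin; axes as the clamp's.
- jaw (a joint): Travel of bar and moving jaw (orange, 46 mm wide, top at 64 mm) to the fixed jaw, m, 0 to 0.070; starts at 0 to 0.020. At 0 the free pad's face is at clamp y = 25 mm, 95 mm from the fixed jaw's face; this gap shrinks one for one. When the trigger is let go only 3 N of friction holds the bar, so a pad pushed in over 2 mm pushes it back.
- pad (a joint): How far the sprung rubber pad (plate on a red plunger before the moving jaw) is pushed into the jaw, m: 0 free, 0.012 fully in, half-way 0.006. Spring 1.5 N per mm, so 9 N half-way.
- pad_face: The rubber pad itself, 40 mm (x) x 8 mm (y) x 42 mm high. Its pressing face is 25 mm in +y from this body's origin, at height 41 mm above the origin, which lies at the level of the work surface; it moves along the clamp's y. Axes as the clamp's.
- jaw_head: Orange head of the moving jaw. Its front face, towards the pad, is 3 mm in +y from this origin, which lies at the level of the work surface. Axes as the clamp's.
- trigger (a joint): Trigger angle, rad: 0 released (leans 0.3 to the jaws), 0.6 fully pulled (leans 0.3 away); grows as its cross-bar is pulled to the clamp's -y. Spring return, 2 to 4 N at the cross-bar. A pull drives the bar by a pawl on 5 mm teeth: about 30 mm of jaw per rad after up to 5 mm idle, about 15 mm a full stroke; on the return the bar stays. Pulling takes about 9 N with the pad half in.
- trigger_bar: Orange round cross-bar on the trigger's upper end, along the clamp's x, 12 mm thick, 52 mm long; origin at its centre, 70 mm from the trigger's axis, 162 mm above the work surface when released, 165 mm at mid-stroke. A full stroke moves it 41 mm. Pinch it from above (fingers closing along the clamp's y) or hook it.
- holder: Loose dark wooden block standing upright, 40 (its x) x 44 (its y) x 60 mm high, 70 to 140 g, two 12 mm holes in its top along y. A yellow glue line runs round it in the plane y = 0; in the clamp its y must lie along the clamp's y (either way round). Origin: centre of the underside. Grasp across x (40 mm).
- soap_bottle: Bystander: amber pump bottle with white pump, 60 mm thick, 168 mm high; origin under its centre. Leave alone.
- tumbler: Bystander: clear glass tumbler, 72 mm thick, 85 mm high; origin under its centre. Leave alone.
- soap_dish: Bystander: small round white soap dish with a brown soap, 92 mm across, 27 mm high; origin under its centre. Leave alone.
Mind the look-alikes: they are no part of the job. There is more than one size of the holder; the job needs the largest.

How it is judged:
By the outcome, as a careful person would: the job done as asked, in the order asked, and still so for the second after the job is handed in, while the arm keeps its last pose, push and grip.
It also fails if it takes over 70 s, if anything falls off the work surface, if the arm or the gripper's body presses on something with over 40 N, if the wrist force passes 120 N, or if a joint passes its speed limit or range.

ROBOT

A 6-joint arm with a two-finger parallel gripper is mounted at the origin on the work surface. World frame = base frame: x ahead of the robot, y to its left, z up, the work surface at z = 0. Lengths are in mm, angles in rad, forces in N, time in s.
With the tool pointing down it reaches from about 350 to 725 mm from the base axis. Payload 6 kg.
Tool frame: the origin (TCP) lies at the very end of the fingers, on their centre line; the grasp point (between the pads) lies 19 mm behind it; z points along the fingers, y is the line along which they close (so a half turn about z gives the same grasp; the last joint's range is limited). The gripper opens to 85 mm and grips with 20 to 120 N. Pads are 22 mm wide; open, the fingers measure 114 mm over their backs; the gripper's body (76 mm by 85 mm) begins 54 mm behind the grasp point. The pads swing forward as they close: fully open they stand 13 mm farther back than shut.
Start: joints at [1.667, 0.04, 0.085, 0, -1.615, -0.334], TCP at [141.314, 583.099, 231.261] pointing down, gripper open.
Joint ranges: [-2.56, 2.56], [-1.29, 2.01], [-1.08, 1.49], [-3.29, 1.98], [-2.81, -0.18], [-2.99, 2.99]. Speed limits (rad/s): [2.57, 2.57, 3.01, 3.14, 3.14, 3.14].

INTERFACE

Orientations are given as [roll, pitch, yaw] about the fixed x, y, z axes, in that order (R = Rz(yaw) Ry(pitch) Rx(roll)).
In Python, from rig import env gives the robot as it stands.
- The arm moves only by the tool drive_effector, called after ">>>" as name([rows], argument=value, ...), one row to a line, values as JSON. Schema: {"type":"object","properties":{"motion":{"type":"array","items":{"type":"array","items":{"type":"array","items":{"type":"number"},"minItems":7,"maxItems":7},"minItems":1,"maxItems":8},"minItems":1,"maxItems":1},"grip_n":{"type":"number"},"only":{"type":"string"},"quiet":{"type":"boolean"},"lines":{"type":"string"}},"required":["motion"],"additionalProperties":false}. motion is a list that holds a single list of rows (three levels of brackets), with 1 to 8 rows, each of 7 numbers: dx, dy, dz in a scale on which 1.0 is 400 mm, then a rotation vector rx, ry, rz in parts of the range, where 1.0 means pi/2 rad, then the finger opening in mm; each row is the pose to reach, as a shift and turn from the pose commanded when the call began, along the tool's axes at that moment; what a row does not reach only later rows make up. A row lasts 1/10 s, in which the tool goes at most 50 mm and 0.15 rad, less where a joint would pass 70% of its speed; a pose out of reach is approached as far as the arm can. The fingers move at their own pace and stop on an object; grip_n is the grip in N (left out, the last holds). Time passes only in rows, so rows that do not move let the fingers close. The tool returns the time, the measured TCP pose, the force, the opening and the grip force at its end. only (a regular expression) keeps the lines of the reply that match it, lines (a string "A,B") keeps lines A to B, and quiet returns only ok. No shift or turn number may pass 1 either way. Input that does not fit is refused with a message, and nothing moves.
- env.observe(): the state, without advancing time (a new reading comes with each control period).
- env.capture(name): name is "scene" or "top" or "wrist"; returns a dict with "pixels" (480x640x3 uint8, red, green, blue), "mtx" (3x3 intrinsics, pixels), "eye" and "rotation" of the camera in the world. Camera axes: x right, y down, z forward; pixel columns grow to the right and rows downward; lengths in mm; the calibration is good to about 2 mm. A picture is of the moment at which its call begins. There is no depth.
- env.finish_job(): hands the job in; it is judged then, once.
The state is a dict: "time": time; "qpos": joint angles; "joint_vel": joint speeds; "tau": joint torques, N m; "tool_pos": TCP position; "tcp_rot": TCP orientation; "force": force on the tool from outside, world axes, zero at the start; "moment": the same for the moment, N m; "gripper_width": finger opening in mm; "grip_force": force on a finger pad.
Only numpy, scipy, OpenCV 4.12 (cv2) and the standard library are available. Lean on these libraries where they do the work, as an engineer would, in place of code of your own. Each camera call takes 0.05 s, during which the arm holds its last target. There are 200 camera calls.

## Working session

There is one attempt and no reset: what is moved stays moved. The work goes in short steps, Python scripts to look and compute and a tool call to move; the robot and the scene stay as the last step left them, time stands still between calls to the robot, and variables do not carry over. Pictures are saved under pics/ and viewed, at most 10 in all, crops included, and the job is handed in when it is done.

```bash
ls; mkdir -p pics; cat > h.py <<'E'
import numpy as np,cv2
from rig import env
from scipy.spatial.transform import Rotation as R
def snap(cam,name):
    c=env.capture(cam); cv2.imwrite(f'pics/{name}.png',c['pixels'][:,:,::-1])
    np.savez(f'pics/{name}.npz',**{k:np.array(c[k]) for k in('pixels','mtx','eye','rotation')}); return c
def px(name,u,v,z):
    c=np.load(f'pics/{name}.npz'); d=c['rotation']@np.linalg.solve(c['mtx'],[u,v,1.]); e=c['eye']
    return e+d*(z-e[2])/d[2]
def proj(name,p):
    c=np.load(f'pics/{name}.npz'); q=c['mtx']@(c['rotation'].T@(np.asarray(p,float)-c['eye'])); return q[:2]/q[2]
E
python3 - <<'E'
from h import *
for n in('scene','top'):
    c=snap(n,n+'0'); print(n,c['eye'],c['rotation'],c['mtx'])
s=env.observe();print(s)
E
```

```text
pics
scene [1028.40949183  405.91236441  910.74808449] [-2.47377337 -0.00488233  2.34105991] [[439.42856396   0.         325.9298718 ]
 [  0.         439.42856396 244.54343017]
 [  0.           0.           1.        ]]
top [ 450.51343153   -9.01641022 1377.3718094 ] [-3.02831592 -0.02032635 -1.58480219] [[509.8173263    0.         330.36792823]
 [  0.         509.8173263  241.34500701]
 [  0.           0.           1.        ]]
{'time': 0.1, 'qpos': array([ 1.66671756e+00,  4.07684991e-02,  8.39094420e-02, -3.98245140e-04,
       -1.61553834e+00, -3.33675832e-01]), 'joint_vel': array([ 7.54095898e-05, -2.88977405e-03,  1.84349737e-03,  2.24922487e-03,
        1.48361596e-03,  7.02416344e-04]), 'tau': array([-4.22911151e-03, -3.69345832e+01,  3.48280907e+01,  6.95171580e+00,
       -4.50739375e-03,  2.64228170e-06]), 'tool_pos': array([141.19043822, 582.83554099, 230.37054243]), 'tcp_rot': array([ 3.13994958e+00, -1.48448914e-04, -2.37736981e-01]), 'force': array([ 0.64966851,  0.79437879, -0.71433494]), 'moment': array([-0.01796485,  0.00142432,  0.0212715 ]), 'grip_force': 0.0, 'gripper_width': 85.32221724615083}
```

Rotation is given as rpy; fix the helper and view both.

```bash
sed -i "s/c\['rotation'\]/R.from_euler('xyz',c['rotation']).as_matrix()/" h.py; sed -i "s/R.from_euler('xyz',R.from/R.from/" h.py; cat h.py | tail -7
```

```text
c=env.capture(cam); cv2.imwrite(f'pics/{name}.png',c['pixels'][:,:,::-1])
    np.savez(f'pics/{name}.npz',**{k:np.array(c[k]) for k in('pixels','mtx','eye','rotation')}); return c
def px(name,u,v,z):
    c=np.load(f'pics/{name}.npz'); d=R.from_euler('xyz',c['rotation']).as_matrix()@np.linalg.solve(c['mtx'],[u,v,1.]); e=c['eye']
    return e+d*(z-e[2])/d[2]
def proj(name,p):
    c=np.load(f'pics/{name}.npz'); q=c['mtx']@(R.from_euler('xyz',c['rotation']).as_matrix().T@(np.asarray(p,float)-c['eye'])); return q[:2]/q[2]
```

View pics/top0.png

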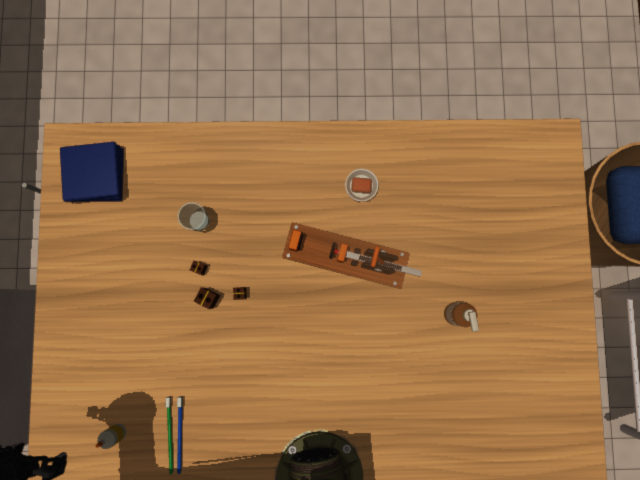

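View pics/scene0.png

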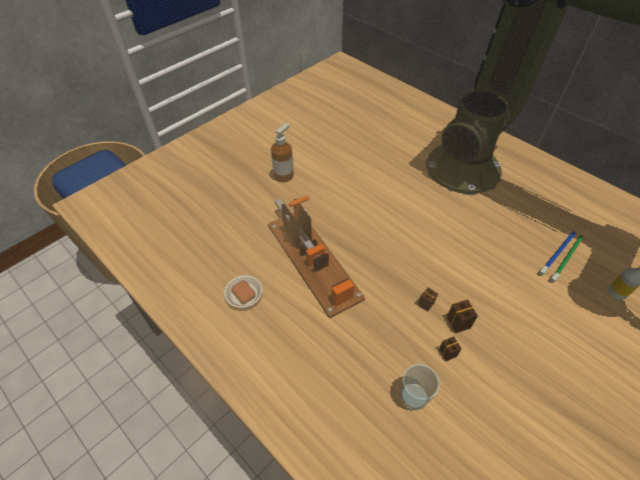

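The top view shows the largest holder at (208,297), with two small look-alikes at (200,268) and (241,293). The clamp runs from the fixed jaw (295,240) to the tail (420,273). Next I'll enlarge both areas.

```bash
python3 - <<'E'
from h import *
t=cv2.imread('pics/top0.png');s=cv2.imread('pics/scene0.png')
rs=lambda a,k:cv2.resize(a,None,fx=k,fy=k,interpolation=cv2.INTER_CUBIC)
a=rs(t[215:295,275:430],5)   #775x400  origin 275,215 k5
b=rs(t[255:315,185:255],5)  #350x300
cv2.imwrite('pics/c1.png',a)
c=np.zeros((600,800,3),np.uint8); b=rs(t[275:320,185:230],8);c[:360,:360]=b
d=rs(s[285:365,410:485],5); c[:400,400:775]=d
cv2.imwrite('pics/c2.png',c)
E
```

```text
(no output)
```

View pics/c1.png

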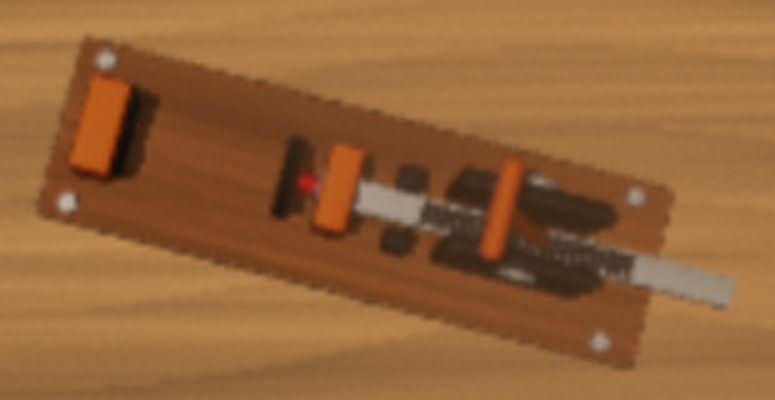

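View pics/c2.png

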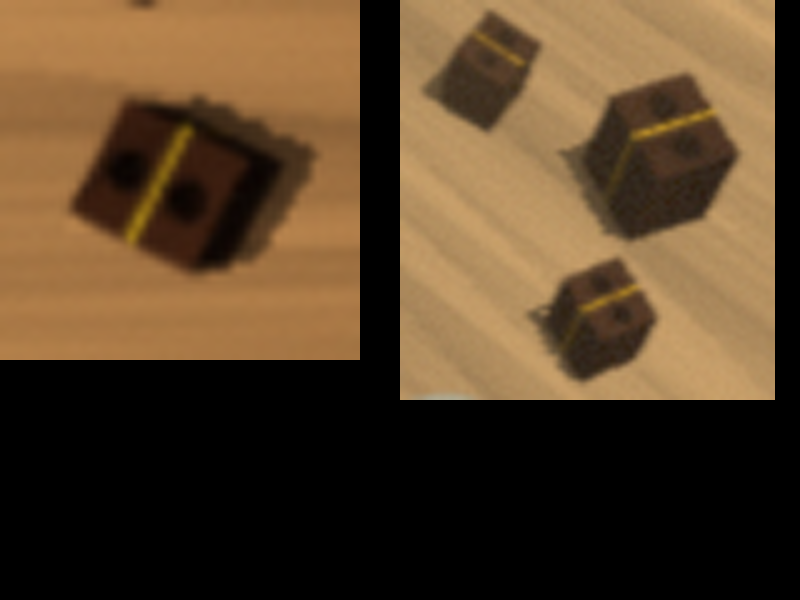

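The clamp crop shows the board corners at (88,37), (672,190), (632,368) and (38,213), with the cross-bar from (513,160) to (491,258). In the holder crop the top's glue line runs from (187,126) to (131,243), with holes at (125,170) and (187,202).

```bash
cat >> h.py <<'E'
def cpx(u,v,k,ou,ov,z,name='top0'): return px(name,(u+.5)/k-.5+ou,(v+.5)/k-.5+ov,z)
E
python3 - <<'E'
from h import *
np.set_printoptions(precision=1,suppress=True)
C=[cpx(u,v,5,275,215,12)[:2] for u,v in[(88,37),(672,190),(632,368),(38,213)]]
print(C,[np.linalg.norm(C[i]-C[i-1]) for i in range(4)])
o=np.mean(C,0); d=(C[0]+C[3]-C[1]-C[2]);d/=np.linalg.norm(d);x=np.array([d[1],-d[0]]); d2=C[0]-C[3]+C[1]-C[2]
print('clamp',o,'yaw',np.arctan2(-d[0],d[1]),'ydir',d,'x',x, 'x from short', d2/np.linalg.norm(d2))
W=lambda a,b:o+a*x+b*d
L=lambda p:((p-o)@x,(p-o)@d)
for n,q,z in[('fixjaw inner edge',(132,85),68),('fixjaw inner',(107,176),68),('padface',(290,138),62),('padface',(274,213),62),('jawfront',(335,143),64),('jawfront',(315,230),64),('bar',(513,160),162),('bar',(491,258),162)]:
    p=cpx(*q,5,275,215,z)[:2];print(n,p,L(p))
g=[cpx(*q,8,185,275,60)[:2] for q in[(187,126),(131,243),(125,170),(187,202)]]
print('glue',g,np.linalg.norm(g[0]-g[1]),'ctr',(g[0]+g[1])/2,(g[2]+g[3])/2)
e=g[0]-g[1];print('holder x ang',np.arctan2(e[1],e[0]),'y from holes',np.arctan2(*(g[2]-g[3])[::-1]))
h=[cpx(*q,8,185,275,60)[:2] for q in[(128,98),(250,150),(190,272),(70,208)]]
print('corners',h,np.mean(h,0),[np.linalg.norm(h[i]-h[i-1]) for i in range(4)])
# scene crosschecks
ctr=(g[0]+g[1])/2
for p in[(*ctr,60),(*W(0,133),68),(*C[0],12),(*C[2],12)]: print(proj('scene0',p))
print('bed',W(0,70),'bar rel',W(0,-90-70*np.sin(-.3)))
for u,v,z,n in[(201,218,85,'tum'),(199,268,0,'small1'),(241,293,0,'s2'),(362,185,20,'dish'),(464,314,100,'bottle')]:print(n,px('top0',u,v,z)[:2])
E
```

```text
[array([659.3,  63.5]), array([ 572.4, -250.7]), array([ 477.1, -226.2]), array([564.2,  90.8])] [np.float64(98.95259963983109), np.float64(325.98440275726574), np.float64(98.42962624348696), np.float64(328.7615859330834)]
clamp [568.3 -80.6] yaw -0.2689450161467568 ydir [0.3 1. ] x [ 1.  -0.3] x from short [ 1.  -0.3]
fixjaw inner edge [625.4  37.9] (np.float64(23.564527912092952), np.float64(129.48715924393903))
fixjaw inner [578.2  51.2] (np.float64(-25.414809077649345), np.float64(129.70706319051777))
padface [597.5 -43.6] (np.float64(18.34751119422466), np.float64(43.451117942369414))
padface [558.5 -34.8] (np.float64(-21.565274305543717), np.float64(41.63020828038207))
jawfront [594.4 -66.9] (np.float64(21.53187341096686), np.float64(20.206021922244325))
jawfront [549.3 -55.8] (np.float64(-24.879823830096583), np.float64(18.911093396792197))
bar [ 574.4 -148. ] (np.float64(23.840849331939364), np.float64(-63.27294708316228))
bar [ 527.5 -136.3] (np.float64(-24.544116885777587), np.float64(-64.48329905928327))
glue [array([477.5, 277.4]), array([440.6, 294.7]), array([463.8, 297. ]), array([453.3, 277.1])] 40.77118254181896 ctr [459.  286.1] [458.6 287. ]
holder x ang -0.43805933007016296 y from holes 1.0866875717176359
corners [array([486.7, 296.3]), array([469.6, 257.3]), array([431.1, 275.9]), array([451.9, 314.2])] [459.8 285.9] [np.float64(39.086045921162125), np.float64(42.6631299748454), np.float64(42.710591216743325), np.float64(43.66106198276151)]
[464.1 308.3]
[341.  282.4]
[328.9 314.3]
[299.3 208.6]
bed [586.9 -13.1] bar rel [ 549.8 -147.5]
tum [661. 292.]
small1 [538.8 315.2]
s2 [470.4 202.2]
dish [ 757.7 -126.9]
bottle [ 409.1 -367.9]
```

Sizes and clamp axes agree with the given data. The holder is at about (459,286), with its x axis at about -0.46. Next I'll move above it.

```bash
cat >> h.py <<'E'
def go(x,y,z,yaw):
    s=env.observe(); R0=R.from_euler('xyz',s['tcp_rot']); Rt=R.from_euler('xyz',[np.pi,0,yaw])
    d=R0.inv().apply(np.array([x,y,z])-s['tool_pos']); r=(R0.inv()*Rt).as_rotvec()
    print('row',np.round(d,1),np.round(r,3),'t',s['time'],'F',np.round(s['force'],1))
E
python3 -c "
from h import *
go(459,286,200,-2.03)"
```

```text
row [378.8 213.6  30.8] [ 1.000e-03 -2.000e-03  1.792e+00] t 0.1 F [ 0.6  0.8 -0.7]
```

The rows are not in the units I measure in: shifts go in shares of 400 mm and turns go in shares of pi/2 rad. I convert before sending: 345 mm / 400 = 0.8625, 310 mm / 400 = 0.775, 0.15 rad / 1.5708 = 0.0955.

>>> drive_effector([
  [[0.1, 0.05, 0, 0, 0, 0.0955, 85], [0.2125, 0.1125, 0.0125, 0, 0, 0.191, 85], [0.325, 0.175, 0.025, 0, 0, 0.2865, 85], [0.4375, 0.2375, 0.0375, 0, 0, 0.382, 85], [0.55, 0.3, 0.05, 0, 0, 0.4775, 85], [0.6625, 0.3625, 0.0625, 0, 0, 0.573, 85], [0.775, 0.43, 0.075, 0, 0, 0.6685, 85], [0.8625, 0.4875, 0.0775, 0, 0, 0.7639, 85]],
], grip_n=40)

```text
time: 0.9
tool_pos: [429.3, 312.8, 199.5]
tcp_rot: [3.141, -0.001, -1.444]
force: [0.9, 0.2, -0.2]
gripper_width: 85.1
grip_force: 0.0
```

```bash
python3 -c "
from h import *
go(459,286,200,-2.03)"
```

```text
row [ 30.4 -26.1  -0.5] [ 0.001 -0.001  0.586] t 0.9 F [ 0.9  0.2 -0.2]
```

To row units: 30 mm / 400 = 0.075, -26 mm / 400 = -0.065, 0.585 rad / 1.5708 = 0.3724.

>>> drive_effector([
  [[0.025, -0.02, 0, 0, 0, 0.0955, 85], [0.05, -0.04, 0, 0, 0, 0.191, 85], [0.075, -0.065, 0, 0, 0, 0.2865, 85], [0.075, -0.065, 0, 0, 0, 0.3724, 85], [0.075, -0.065, 0, 0, 0, 0.3724, 85], [0.075, -0.065, 0, 0, 0, 0.3724, 85]],
])

```text
time: 1.5
tool_pos: [458.1, 288.3, 200.1]
tcp_rot: [3.141, -0.001, -2.019]
force: [0.3, -0.2, -0.0]
gripper_width: 84.9
grip_force: 0.0
```

```bash
python3 -c "
from h import *
snap('wrist','w1')
np.set_printoptions(precision=1,suppress=True)
go(459,286,200,-2.03)
c=np.load('pics/w1.npz');print(c['eye'],c['rotation'])
for p in [(459,286,60),(477.5,277.4,60),(440.6,294.7,60)]: print(proj('w1',p))"
```

```text
row [ 1.8 -2.   0.2] [ 0. -0.  0.] t 1.55 F [-0.4 -0.7  0. ]
[429.9 228.  342.1] [ 2.9 -0.   2.7]
[317.1 213.7]
[287.4 214.1]
[346.7 213.6]
```

View pics/w1.png

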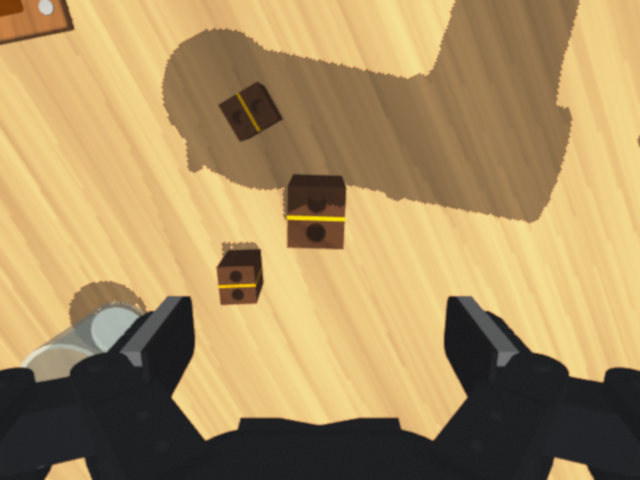

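The wrist view shows the largest holder's glue line from (287,217) to (345,219), almost parallel to the closing axis.

```bash
python3 -c "
from h import *
a=px('w1',287,217,60);b=px('w1',345,219,60);m=(a+b)/2;e=a-b
h=[px('w1',*q,60) for q in((289,190.5),(345,190.5),(344,249),(288,249))]
print(m,np.linalg.norm(e),np.arctan2(e[1],e[0]),np.mean(h,0))
ang=np.arctan2(e[1],e[0])
go(m[0],m[1],30,ang-np.pi/2)
go(m[0],m[1],90,ang-np.pi/2)"
```

```text
[460.97386664 288.39642523  60.        ] 39.96306678621283 -0.4826131912849467 [461.38868613 290.00726297  60.        ]
row [ -1.3  -2.7 170.2] [ 0.    -0.     0.034] t 1.55 F [-0.4 -0.7  0. ]
row [ -1.3  -2.7 110.2] [ 0.    -0.     0.034] t 1.55 F [-0.4 -0.7  0. ]
```

To row units: 172 mm / 400 = 0.43, 160 mm / 400 = 0.4, 0.034 rad / 1.5708 = 0.0216.

>>> drive_effector([
  [[-0.0025, -0.0075, 0.1125, 0, 0, 0.0216, 65], [-0.0025, -0.0075, 0.225, 0, 0, 0.0216, 65], [-0.0025, -0.0075, 0.325, 0, 0, 0.0216, 65], [-0.0025, -0.0075, 0.4, 0, 0, 0.0216, 65], [-0.0025, -0.0075, 0.43, 0, 0, 0.0216, 65], [-0.0025, -0.0075, 0.43, 0, 0, 0.0216, 65]],
], grip_n=40)

```text
time: 2.15
tool_pos: [460.6, 287.4, 27.1]
tcp_rot: [3.141, -0.003, -2.055]
force: [0.3, -1.2, 0.5]
gripper_width: 64.6
grip_force: 0.0
```

>>> drive_effector([
  [[0, 0, 0, 0, 0, 0, 30], [0, 0, 0, 0, 0, 0, 30], [0, 0, 0, 0, 0, 0, 30], [0, 0, 0, 0, 0, 0, 30], [0, 0, 0, 0, 0, 0, 30], [0, 0, 0, 0, 0, 0, 30]],
], grip_n=40)

```text
time: 2.75
tool_pos: [462.5, 289.1, 31.0]
tcp_rot: [-3.14, 0.004, -2.056]
force: [-0.1, 1.0, 5.8]
gripper_width: 39.3
grip_force: 42.0
```

>>> drive_effector([
  [[0, 0, -0.025, 0, 0, 0, 30], [0, 0, -0.075, 0, 0, 0, 30], [0, 0, -0.175, 0, 0, 0, 30], [0, 0, -0.275, 0, 0, 0, 30], [0, 0, -0.275, 0, 0, 0, 30], [0, 0, -0.275, 0, 0, 0, 30]],
])

```text
time: 3.35
tool_pos: [461.5, 288.3, 139.8]
tcp_rot: [3.142, 0.002, -2.057]
force: [-1.0, -0.7, -1.2]
gripper_width: 39.1
grip_force: 41.3
```

```bash
python3 -c "
from h import *
snap('scene','s1')"
```

```bash
python3 -c "
from h import *
go(592.8,8.1,180,-1.84)"
```

```text
row [ 185.7 -247.2  -42.1] [ 0.001 -0.    -0.217] t 3.4 F [-0.6  1.  -2.5]
```

To row units: -247 mm / 400 = -0.6175, -239 mm / 400 = -0.5975, -0.217 rad / 1.5708 = -0.1381.

>>> drive_effector([
  [[0.0375, -0.05, -0.0375, 0, 0, 0, 30], [0.1, -0.1375, -0.0875, 0, 0, -0.0318, 30], [0.18, -0.24, -0.105, 0, 0, -0.0637, 30], [0.255, -0.34, -0.105, 0, 0, -0.0955, 30], [0.33, -0.44, -0.105, 0, 0, -0.1273, 30], [0.405, -0.54, -0.105, 0, 0, -0.1381, 30], [0.45, -0.5975, -0.105, 0, 0, -0.1381, 30], [0.465, -0.6175, -0.105, 0, 0, -0.1381, 30]],
])

```text
time: 4.2
tool_pos: [592.7, 4.9, 178.1]
tcp_rot: [3.138, -0.002, -1.843]
force: [-0.4, -0.3, -1.6]
gripper_width: 39.3
grip_force: 41.2
```

>>> drive_effector([
  [[0, 0, 0, 0, 0, 0, 30], [0, 0, 0, 0, 0, 0, 30]],
])

```text
time: 4.4
tool_pos: [592.3, 8.6, 179.3]
tcp_rot: [3.14, -0.001, -1.84]
force: [0.4, 0.5, -0.7]
gripper_width: 39.5
grip_force: 41.2
```

```bash
python3 -c "
from h import *
np.set_printoptions(precision=1,suppress=True)
go(592.8,8.1,180,-1.84)
snap('wrist','w2')
go(592.8,8.1,180,-1.84)
o=np.array([568.3,-80.6]);d=np.array([.2657,.964]);x=np.array([.964,-.2657])
for a,b,z in[(25,146,68),(-25,146,68),(25,120,68),(-25,120,68),(-50,165,12),(50,165,12),(50,-165,12),(-50,-165,12),(26,-69,162),(-26,-69,162),(0,42,62)]:
  print(a,b,z,proj('w2',(*(o+a*x+b*d),z)))
"
```

```text
row [ 0.3 -0.6 -0.7] [ 0. -0.  0.] t 4.4 F [ 0.4  0.5 -0.7]
row [ 0.7 -0.6 -0.3] [ 0. -0.  0.] t 4.45 F [ 0.3  0.2 -1. ]
25 146 68 [280.6 306.1]
-25 146 68 [356.9 306.1]
25 120 68 [279.7 268.8]
-25 120 68 [357.9 268.8]
-50 165 12 [381.4 297.4]
50 165 12 [255.8 297.3]
50 -165 12 [ 234.3 -220.1]
-50 -165 12 [ 404.1 -219.6]
26 -69 162 [ 234.9 -205.6]
-26 -69 162 [ 405.1 -205.1]
0 42 62 [318.9 143.8]
```

View pics/w2.png

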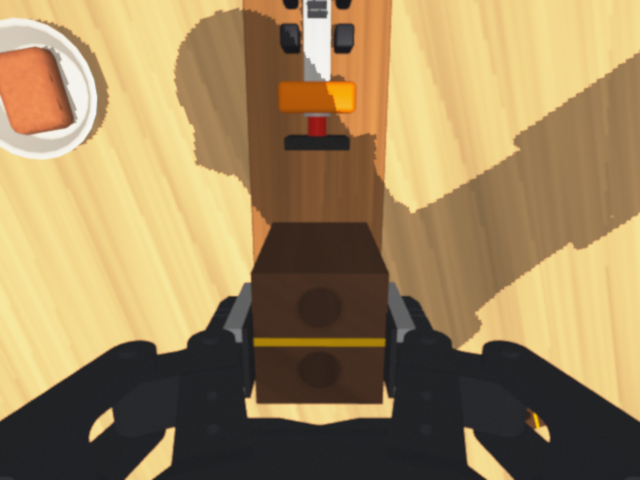

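The holder is square in the hand: its glue line is at row 342, horizontal. The board edges are symmetric about column 317, about 1.5 mm from the holder's centre. The pad face is at row 150, well clear. Lowering now.

To row units: 132 mm / 400 = 0.33, -1.5 mm / 400 = -0.0038.

>>> drive_effector([
  [[0.01, -0.0038, 0.05, 0, 0, 0, 30], [0.01, -0.0038, 0.1375, 0, 0, 0, 30], [0.01, -0.0038, 0.225, 0, 0, 0, 30], [0.01, -0.0038, 0.2875, 0, 0, 0, 30], [0.01, -0.0038, 0.32, 0, 0, 0, 30], [0.01, -0.0038, 0.3275, 0, 0, 0, 30], [0.01, -0.0038, 0.33, 0, 0, 0, 30], [0.01, -0.0038, 0.33, 0, 0, 0, 30]],
])

```text
time: 5.25
tool_pos: [594.2, 4.2, 50.2]
tcp_rot: [-3.139, 0.001, -1.839]
force: [-0.1, -0.2, -0.5]
gripper_width: 39.2
grip_force: 41.2
```

>>> drive_effector([
  [[0, 0, 0.0025, 0, 0, 0, 30], [0, 0, 0.005, 0, 0, 0, 30], [0, 0, 0.005, 0, 0, 0, 30]],
])

```text
time: 5.55
tool_pos: [593.4, 3.8, 46.7]
tcp_rot: [-3.141, 0.0, -1.84]
force: [-0.8, -0.6, -0.3]
gripper_width: 38.8
grip_force: 41.2
```

>>> drive_effector([
  [[0, 0, 0.0025, 0, 0, 0, 30], [0, 0, 0.005, 0, 0, 0, 30], [0, 0, 0.005, 0, 0, 0, 30]],
])

```text
time: 5.85
tool_pos: [593.1, 3.7, 44.2]
tcp_rot: [3.141, -0.0, -1.84]
force: [-0.2, 0.2, -0.6]
gripper_width: 39.3
grip_force: 41.2
```

To row units: 1 mm / 400 = 0.0025.

>>> drive_effector([
  [[0, 0, 0.0025, 0, 0, 0, 30], [0, 0, 0.0025, 0, 0, 0, 30], [0, 0, 0.0025, 0, 0, 0, 30]],
])

```text
time: 6.15
tool_pos: [593.3, 3.8, 43.4]
tcp_rot: [3.142, -0.0, -1.84]
force: [0.5, -0.2, -1.7]
gripper_width: 39.3
grip_force: 41.2
```

>>> drive_effector([
  [[0, 0, 0.0025, 0, 0, 0, 30], [0, 0, 0.0025, 0, 0, 0, 30], [0, 0, 0.0025, 0, 0, 0, 30]],
])

```text
time: 6.45
tool_pos: [593.4, 3.8, 43.0]
tcp_rot: [-3.141, -0.0, -1.84]
force: [-2.4, -0.4, 3.5]
gripper_width: 39.4
grip_force: 41.6
```

>>> drive_effector([
  [[0, 0, 0.0025, 0, 0, 0, 30], [0, 0, 0.0025, 0, 0, 0, 30], [0, 0, 0.0025, 0, 0, 0, 30]],
])

```text
time: 6.75
tool_pos: [593.5, 3.7, 43.0]
tcp_rot: [-3.141, -0.0, -1.839]
force: [-3.9, 1.1, 8.2]
gripper_width: 39.4
grip_force: 42.3
```

It has touched down. I'll release, rise, and move towards the trigger.

To row units: -1.5 mm / 400 = -0.0038.

>>> drive_effector([
  [[0, 0, -0.0038, 0, 0, 0, 30], [0, 0, -0.0038, 0, 0, 0, 60], [0, 0, -0.0038, 0, 0, 0, 60], [0, 0, -0.0038, 0, 0, 0, 60], [0, 0, -0.0038, 0, 0, 0, 60]],
])

```text
time: 7.25
tool_pos: [593.2, 3.8, 42.7]
tcp_rot: [3.141, -0.0, -1.84]
force: [0.3, -1.0, 0.4]
gripper_width: 59.8
grip_force: 0.0
```

>>> drive_effector([
  [[0, 0, -0.025, 0, 0, 0, 60], [0, 0, -0.1, 0, 0, 0, 60], [0, 0, -0.2, 0, 0, 0, 60], [0, 0, -0.3, 0, 0, 0, 60], [0, 0, -0.4, 0, 0, 0, 60], [0, 0, -0.5, 0, 0, 0, 60], [0, 0, -0.5375, 0, 0, 0, 60], [0, 0, -0.5375, 0, 0, 0, 60]],
])

```text
time: 8.05
tool_pos: [594.2, 3.7, 262.6]
tcp_rot: [-3.135, 0.003, -1.84]
force: [0.0, -0.4, -0.2]
gripper_width: 59.6
grip_force: 0.0
```

```bash
python3 -c "
from h import *
go(549.8,-147.5,260,-.269)
go(549.8,-147.5,260,-.269-3.1416)"
```

```text
row [157.6   2.6   2.1] [-0.007 -0.003 -1.571] t 8.05 F [ 0.  -0.4 -0.2]
row [157.6   2.6   2.1] [-0.003  0.007  1.571] t 8.05 F [ 0.  -0.4 -0.2]
```

To row units: 150 mm / 400 = 0.375, 135 mm / 400 = 0.3375, -1.2 rad / 1.5708 = -0.7639.

>>> drive_effector([
  [[0.0375, 0, 0, 0, 0, -0.0955, 85], [0.0875, 0, 0, 0, 0, -0.191, 85], [0.1375, 0, 0, 0, 0, -0.2865, 85], [0.1875, 0, 0, 0, 0, -0.382, 85], [0.2375, 0, 0, 0, 0, -0.4775, 85], [0.2875, 0, 0, 0, 0, -0.573, 85], [0.3375, 0, 0, 0, 0, -0.6685, 85], [0.375, 0.005, 0, 0, 0, -0.7639, 85]],
])

```text
time: 8.85
tool_pos: [550.8, -141.2, 257.2]
tcp_rot: [3.141, 0.001, -0.634]
force: [0.1, 0.4, 0.4]
gripper_width: 85.1
grip_force: 0.0
```

>>> drive_effector([
  [[0, 0, 0, 0, 0, -0.0955, 85], [0, 0, 0, 0, 0, -0.191, 85], [0, 0, 0, 0, 0, -0.2355, 85], [0, 0, 0, 0, 0, -0.2355, 85], [0, 0, 0, 0, 0, -0.2355, 85]],
])

```text
time: 9.35
tool_pos: [551.3, -140.2, 257.5]
tcp_rot: [3.141, 0.001, -0.272]
force: [-1.2, 0.4, -0.1]
gripper_width: 85.2
grip_force: 0.0
```

```bash
python3 -c "
from h import *
np.set_printoptions(precision=1,suppress=True)
go(549.8,-147.5,260,-.269)
snap('wrist','w3')
o=np.array([568.3,-80.6]);d=np.array([.2657,.964]);x=np.array([.964,-.2657])
for a,b,z in[(26,-69,162),(-26,-69,162),(0,42,62),(50,-165,12),(-50,-165,12)]:
  print(a,b,z,proj('w3',(*(o+a*x+b*d),z)))
s=cv2.imread('pics/w3.png');cv2.imwrite('pics/w3b.png',s)"
```

```text
row [ 0.5  7.4 -2.5] [ 0.  0. -0.] t 9.35 F [-1.2  0.4 -0.1]
26 -69 162 [331.4 190.3]
-26 -69 162 [330.9 275.7]
0 42 62 [191.5 201. ]
50 -165 12 [433.7 134.9]
-50 -165 12 [426.3 241.5]
```

View pics/w3.png

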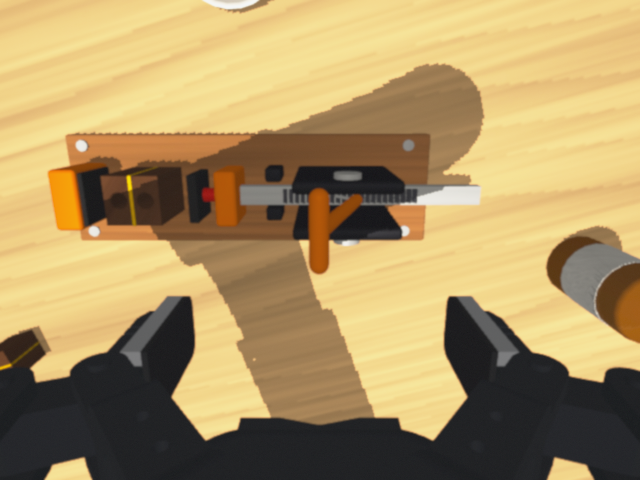

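The bar is at column 318.5, rows 188–273. The holder stands between the jaws, square to the bar, with its glue line at column 130.

```bash
python3 -c "
from h import *
np.set_printoptions(precision=1,suppress=True)
for z in(158,162,168): print(px('w3',318.5,188,z),px('w3',318.5,273,z),px('w3',318.5,230.5,z))
o=np.array([568.3,-80.6]);d=np.array([.2657,.964]);x=np.array([.964,-.2657])
for n,u,v,z in[('fixrubber',104,200,68),('holder L',105,197,72),('holder R',158,200,72),('pad',190,195,62),('jaw',215,195,64),('b1',430,134,12),('b2',423,241,12),('b3',66,135,12),('glue hi',128,176,72),('glue lo',132,223,72)]:
  p=px('w3',u,v,z)[:2]-o;print(n,p@x,p@d)
p=px('w3',318.5,230.5,162); go(p[0],p[1],260,-.269); go(p[0],p[1],147,-.269)"
```

```text
[ 577.6 -147.1  158. ] [ 527.1 -133.1  158. ] [ 553.  -140.3  158. ]
[ 578.2 -147.3  162. ] [ 528.6 -133.5  162. ] [ 554.1 -140.6  162. ]
[ 579.2 -147.6  168. ] [ 530.8 -134.1  168. ] [ 555.7 -141.   168. ]
fixrubber 2.099474923882956 110.05619455691361
holder L 5.289416262776854 106.86195022895528
holder R 2.8124775634185992 65.31181215382374
pad 4.924497538952958 42.79623840043137
jaw 5.259321956795439 22.00193913584491
b1 50.76532466268667 -161.6080631996105
b2 -49.46049019443134 -161.73579336049906
b3 50.44156511043789 165.07591487571278
glue hi 21.836908157464315 86.6981113235163
glue lo -15.901239703354895 88.0994498574125
row [ 2.8 -0.4 -2.4] [ 0.  0. -0.] t 9.4 F [0.5 0.6 0. ]
row [  2.8  -0.4 110.6] [ 0.  0. -0.] t 9.4 F [0.5 0.6 0. ]
```

To row units: 105 mm / 400 = 0.2625, 95 mm / 400 = 0.2375.

>>> drive_effector([
  [[0.0025, 0, 0.1, 0, 0, 0, 60], [0.0025, 0, 0.1875, 0, 0, 0, 60], [0.0025, 0, 0.2375, 0, 0, 0, 60], [0.0025, 0, 0.2625, 0, 0, 0, 60], [0.0025, 0, 0.2625, 0, 0, 0, 60], [0.0025, 0, 0.2625, 0, 0, 0, 60]],
], grip_n=30)

```text
time: 10.0
tool_pos: [553.0, -140.7, 154.5]
tcp_rot: [3.141, -0.002, -0.27]
force: [-1.0, 0.7, 0.9]
gripper_width: 59.9
grip_force: 0.0
```

>>> drive_effector([
  [[0, 0, 0, 0, 0, 0, 5], [0, 0, 0, 0, 0, 0, 5], [0, 0, 0, 0, 0, 0, 5], [0, 0, 0, 0, 0, 0, 5], [0, 0, 0, 0, 0, 0, 5], [0, 0, 0, 0, 0, 0, 5], [0, 0, 0, 0, 0, 0, 5]],
])

```text
time: 10.7
tool_pos: [552.7, -140.6, 153.7]
tcp_rot: [3.142, -0.001, -0.27]
force: [-1.1, 0.6, 4.0]
gripper_width: 11.1
grip_force: 28.9
```

>>> drive_effector([
  [[0, 0, 0, 0, 0, 0, 5], [0, 0, 0, 0, 0, 0, 5]],
])

```text
time: 10.9
tool_pos: [552.7, -140.6, 153.7]
tcp_rot: [3.142, -0.001, -0.27]
force: [-0.7, 1.3, 5.7]
gripper_width: 10.9
grip_force: 28.9
```

Bar pinched at 11 mm. First full pull and return.

To row units: 40 mm / 400 = 0.1, 36 mm / 400 = 0.09.

>>> drive_effector([
  [[0, 0.015, -0.0038, 0, 0, 0, 5], [0, 0.03, -0.0063, 0, 0, 0, 5], [0, 0.045, -0.0075, 0, 0, 0, 5], [0, 0.06, -0.0075, 0, 0, 0, 5], [0, 0.075, -0.0063, 0, 0, 0, 5], [0, 0.09, -0.0025, 0, 0, 0, 5], [0, 0.1, 0, 0, 0, 0, 5], [0, 0.1, 0, 0, 0, 0, 5]],
], grip_n=40)

```text
time: 11.7
tool_pos: [543.0, -177.3, 154.6]
tcp_rot: [-3.137, -0.003, -0.269]
force: [-0.7, 10.1, 11.1]
gripper_width: 10.0
grip_force: 47.5
```

```bash
python3 -c "
from h import *
snap('wrist','p1');snap('scene','sp1')
np.set_printoptions(precision=1,suppress=True)
o=np.array([568.3,-80.6]);d=np.array([.2657,.964]);x=np.array([.964,-.2657])
for b in(25,45,60,80,120):
  print(b,proj('p1',(*(o+3*x+b*d),64)))"
```

```text
25 [102.8 234.7]
45 [ 68.1 234.7]
60 [ 42.1 234.6]
80 [  7.4 234.5]
120 [-61.8 234.3]
```

>>> drive_effector([
  [[0, -0.015, -0.0038, 0, 0, 0, 5], [0, -0.03, -0.0063, 0, 0, 0, 5], [0, -0.045, -0.0075, 0, 0, 0, 5], [0, -0.06, -0.0075, 0, 0, 0, 5], [0, -0.075, -0.0063, 0, 0, 0, 5], [0, -0.09, -0.0025, 0, 0, 0, 5], [0, -0.1, 0, 0, 0, 0, 5], [0, -0.1, 0, 0, 0, 0, 5]],
])

```text
time: 12.6
tool_pos: [552.7, -140.9, 153.5]
tcp_rot: [3.14, -0.001, -0.27]
force: [1.1, -4.9, 6.5]
gripper_width: 10.5
grip_force: 50.7
```

```bash
python3 -c "
from h import *
c=snap('wrist','p2')"
```

```text
(no output)
```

View pics/p2.png

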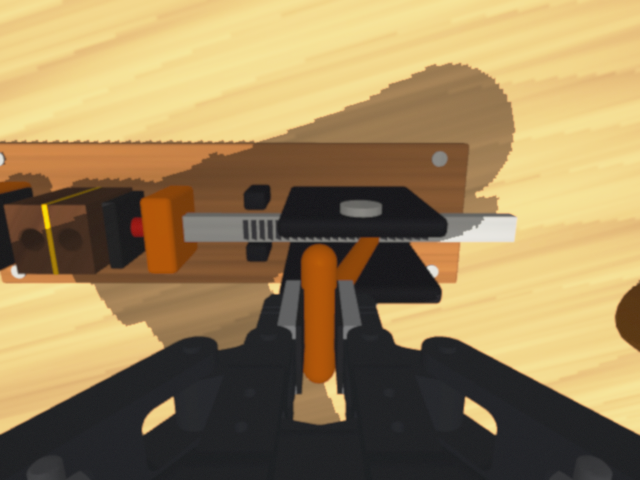

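The pad plate (u≈105–128) now nearly touches the block (u≈5–105). The jaw head spans u≈143–193 and the red plunger shows at u≈130–145. I'll measure these by colour.

```bash
cat >> h.py <<'E'
o=np.array([568.3,-80.6]);d=np.array([.2657,.964]);x=np.array([.964,-.2657])
def meas(n):
    im=np.load(f'pics/{n}.npz')['pixels']; H=cv2.cvtColor(im,cv2.COLOR_RGB2HSV)[:,:280]
    Hh,S,V=[H[...,i].astype(int) for i in range(3)]
    red=((Hh<4)|(Hh>172))&(S>180)&(V>60); org=(Hh>=5)&(Hh<=16)&(S>215)&(V>90)
    k,l,st,_=cv2.connectedComponentsWithStats(red.astype(np.uint8)); r=st[1+np.argmax(st[1:,4])] if k>1 else None
    k,l,so,_=cv2.connectedComponentsWithStats(org.astype(np.uint8)); g=[list(map(int,q)) for q in so[1:] if q[4]>400]
    print(n,'red x,y,w,h,area',r,'orange',g)
    for q in g:
        u=q[0];p=px(n,u,q[1]+q[3]/2,64)[:2]-o;print('  front u',u,'local y',p@d)
    if r is not None:
        y=lambda u:(px(n,u,r[1]+r[3]/2,46)[:2]-o)@d
        print('  red y range',y(r[0]+r[2]),y(r[0]),'len',y(r[0])-y(r[0]+r[2]))
E
python3 -c "
from h import *
meas('p1');meas('p2')"
```

```text
p1 red x,y,w,h,area [ 72 218   8  19 103] orange [[77, 186, 67, 87, 4071]]
  front u 77 local y 39.39619613283196
  red y range 48.14877461879983 53.09772367074605 len 4.948949051946222
p2 red x,y,w,h,area [131 217  12  20 199] orange [[140, 186, 57, 87, 3590]]
  front u 140 local y 39.59571723061382
  red y range 45.466085841333424 52.806764035182304 len 7.3406781938488805
```

To row units: 32 mm / 400 = 0.08, -2.5 mm / 400 = -0.0063.

>>> drive_effector([
  [[0, 0.015, -0.0038, 0, 0, 0, 5], [0, 0.03, -0.0063, 0, 0, 0, 5], [0, 0.045, -0.0075, 0, 0, 0, 5], [0, 0.06, -0.0075, 0, 0, 0, 5], [0, 0.07, -0.0063, 0, 0, 0, 5], [0, 0.08, -0.005, 0, 0, 0, 5], [0, 0.08, -0.005, 0, 0, 0, 5]],
], grip_n=40)

```text
time: 13.35
tool_pos: [545.1, -169.2, 155.7]
tcp_rot: [-3.137, -0.002, -0.269]
force: [2.0, 5.6, 7.9]
gripper_width: 10.1
grip_force: 43.0
```

```bash
python3 -c "
from h import *
snap('wrist','p3');meas('p3')"
```

```text
p3 red x,y,w,h,area [ 76 217   8  19  98] orange [[80, 186, 67, 86, 4009]]
  front u 80 local y 46.5939571065328
  red y range 54.536925607331206 59.50371745799767 len 4.966791850666468
```

To row units: 8 mm / 400 = 0.02, 4 mm / 400 = 0.01.

>>> drive_effector([
  [[0, 0.01, 0.0025, 0, 0, 0, 5], [0, 0.02, 0.005, 0, 0, 0, 5], [0, 0.02, 0.005, 0, 0, 0, 5]],
])

```text
time: 13.7
tool_pos: [543.2, -176.2, 153.9]
tcp_rot: [-3.136, -0.003, -0.268]
force: [0.8, 9.3, 10.2]
gripper_width: 9.9
grip_force: 48.9
```

```bash
python3 -c "
from h import *
snap('wrist','p4');meas('p4')"
```

```text
p4 red x,y,w,h,area [ 59 219   6  17  71] orange [[62, 186, 70, 87, 4208]]
  front u 62 local y 48.968200996620766
  red y range 58.41025812327666 62.119847783595766 len 3.7095896603191036
```

>>> drive_effector([
  [[0, -0.015, -0.0038, 0, 0, 0, 5], [0, -0.03, -0.0063, 0, 0, 0, 5], [0, -0.045, -0.0075, 0, 0, 0, 5], [0, -0.06, -0.0075, 0, 0, 0, 5], [0, -0.075, -0.0063, 0, 0, 0, 5], [0, -0.09, -0.0025, 0, 0, 0, 5], [0, -0.1, 0, 0, 0, 0, 5], [0, -0.1, 0, 0, 0, 0, 5]],
])

```text
time: 14.55
tool_pos: [552.4, -140.9, 153.3]
tcp_rot: [3.14, -0.0, -0.27]
force: [2.5, -4.5, 6.6]
gripper_width: 10.2
grip_force: 51.2
```

```bash
python3 -c "
from h import *
snap('wrist','p5');meas('p5')"
```

```text
p5 red x,y,w,h,area [115 217  11  20 164] orange [[123, 186, 60, 87, 3737]]
  front u 123 local y 48.91643050098967
  red y range 55.51671650692746 62.2366048150738 len 6.719888308146338
```

To row units: 30 mm / 400 = 0.075, 27 mm / 400 = 0.0675.

>>> drive_effector([
  [[0, 0.015, -0.0038, 0, 0, 0, 5], [0, 0.03, -0.0063, 0, 0, 0, 5], [0, 0.045, -0.0075, 0, 0, 0, 5], [0, 0.06, -0.0075, 0, 0, 0, 5], [0, 0.0675, -0.0063, 0, 0, 0, 5], [0, 0.075, -0.0063, 0, 0, 0, 5], [0, 0.075, -0.0063, 0, 0, 0, 5]],
], grip_n=40)

```text
time: 15.3
tool_pos: [545.5, -167.1, 156.0]
tcp_rot: [-3.137, -0.002, -0.269]
force: [2.9, 6.3, 8.8]
gripper_width: 10.0
grip_force: 42.3
```

```bash
python3 -c "
from h import *
snap('wrist','p6');meas('p6')"
```

```text
p6 red x,y,w,h,area [ 65 217   7  18  77] orange [[68, 185, 69, 86, 4093]]
  front u 68 local y 55.79661556976889
  red y range 64.30599584034661 68.65759782893106 len 4.351601988584449
```

Still uncompressed, and about to contact. I'll return and use a fresh stroke for the final squeeze.

To row units: -30 mm / 400 = -0.075, -24 mm / 400 = -0.06.

>>> drive_effector([
  [[0, -0.015, -0.0013, 0, 0, 0, 5], [0, -0.03, -0.0013, 0, 0, 0, 5], [0, -0.045, 0, 0, 0, 0, 5], [0, -0.06, 0.0025, 0, 0, 0, 5], [0, -0.075, 0.0063, 0, 0, 0, 5], [0, -0.075, 0.0063, 0, 0, 0, 5]],
])

```text
time: 15.95
tool_pos: [552.2, -140.7, 153.5]
tcp_rot: [3.14, 0.0, -0.27]
force: [-0.5, -2.4, 8.3]
gripper_width: 10.5
grip_force: 51.0
```

```bash
python3 -c "
from h import *
snap('wrist','p7');meas('p7')"
```

```text
p7 red x,y,w,h,area [105 216  10  20 152] orange [[111, 185, 62, 87, 3828]]
  front u 111 local y 55.96325782569007
  red y range 62.4676240691719 68.5768478010184 len 6.109223731846505
```

>>> drive_effector([
  [[0, 0.015, -0.0038, 0, 0, 0, 5], [0, 0.03, -0.0063, 0, 0, 0, 5], [0, 0.045, -0.0075, 0, 0, 0, 5], [0, 0.055, -0.0075, 0, 0, 0, 5], [0, 0.06, -0.0075, 0, 0, 0, 5], [0, 0.06, -0.0075, 0, 0, 0, 5], [0, 0.06, -0.0075, 0, 0, 0, 5]],
])

```text
time: 16.7
tool_pos: [546.8, -160.9, 156.7]
tcp_rot: [-3.137, -0.001, -0.268]
force: [-0.1, 9.5, 11.3]
gripper_width: 10.1
grip_force: 41.8
```

```bash
python3 -c "
from h import *
snap('wrist','p8');meas('p8')
a=cv2.imread('pics/p7.png')[150:300,:250];b=cv2.imread('pics/p8.png')[150:300,:250]
cv2.imwrite('pics/v1.png',cv2.resize(np.vstack([a,b]),None,fx=2,fy=2,interpolation=2))"
```

```text
p8 red x,y,w,h,area [ 73 216   7  19  86] orange [[75, 184, 69, 86, 4004]]
  front u 75 local y 58.497708389452804
  red y range 66.11933016148313 70.48278553916987 len 4.3634553776867335
```

View pics/v1.png

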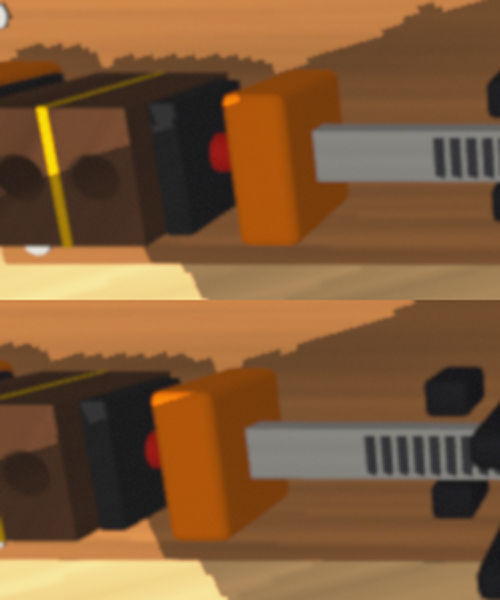

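In the lower crop the pad touches the block (u≈80) and the plunger is shortening slightly. I'll continue in small steps, watching the plunger end (pad) against the head.

The rows are not in the units I measure in: shifts go in shares of 400 mm and turns go in shares of pi/2 rad. I convert before sending: 5 mm / 400 = 0.0125, 3 mm / 400 = 0.0075.

>>> drive_effector([
  [[0, 0.0075, 0.0013, 0, 0, 0, 5], [0, 0.0125, 0.0018, 0, 0, 0, 5], [0, 0.0125, 0.0018, 0, 0, 0, 5], [0, 0.0125, 0.0018, 0, 0, 0, 5]],
])

```text
time: 17.15
tool_pos: [545.4, -165.7, 156.1]
tcp_rot: [-3.137, -0.001, -0.268]
force: [-0.8, 8.8, 11.2]
gripper_width: 10.2
grip_force: 42.3
```

```bash
python3 -c "
from h import *
snap('wrist','p9');meas('p9')"
```

```text
p9 red x,y,w,h,area [ 60 216   7  18  70] orange [[62, 184, 71, 86, 4108]]
  front u 62 local y 60.579816963785554
  red y range 68.72475033821988 73.07681326652082 len 4.352062928300938
```

>>> drive_effector([
  [[0, 0.0075, 0.0013, 0, 0, 0, 5], [0, 0.01, 0.0018, 0, 0, 0, 5], [0, 0.01, 0.0018, 0, 0, 0, 5], [0, 0.01, 0.0018, 0, 0, 0, 5]],
])

```text
time: 17.6
tool_pos: [544.4, -169.5, 155.4]
tcp_rot: [-3.137, -0.001, -0.268]
force: [0.0, 8.8, 10.7]
gripper_width: 10.0
grip_force: 44.0
```

```bash
python3 -c "
from h import *
snap('wrist','p10');meas('p10')"
```

```text
p10 red x,y,w,h,area [ 51 217   6  18  58] orange [[52, 185, 73, 86, 4213]]
  front u 52 local y 62.04881125086824
  red y range 70.64726826190638 74.37004662393463 len 3.722778362028251
```

```bash
python3 -c "
from h import *
snap('scene','s3')
rs=lambda a,k:cv2.resize(a,None,fx=k,fy=k,interpolation=2)
a=rs(cv2.imread('pics/s3.png')[230:310,290:370],7)
b=rs(cv2.imread('pics/p10.png')[160:290,:130],1.8)
c=rs(cv2.imread('pics/p4.png')[160:290,:130],1.8)
im=np.zeros((560,800,3),np.uint8);im[:,:560]=a;im[:234,564:798]=b;im[300:534,564:798]=c
cv2.imwrite('pics/v2.png',im)"
```

```text
(no output)
```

View pics/v2.png

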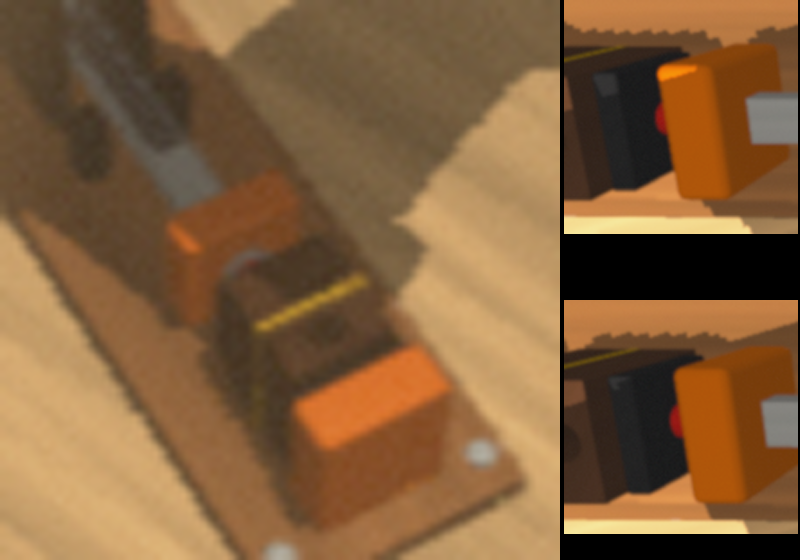

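The block stands square close to the fixed jaw: its glue line runs (256,325)–(365,280) and the fixed jaw's inner top edge (295,400)–(415,345). Now the remaining gap in numbers.

To row units: 2.5 mm / 400 = 0.0063, 2 mm / 400 = 0.005.

```bash
python3 -c "
from h import *
L=lambda u,v,z:(lambda p:(round(p@x,1),round(p@d,1)))(cpx(u,v,7,290,230,z,'s3')[:2]-o)
for n,u,v,z in[('glue',256,325,72),('glue',365,280,72),('fj in',295,400,68),('fj in',415,345,68),('fj out',325,450,68),('fj out',450,385,68),('head back',168,222,64),('head back',275,170,64),('head front',195,255,64),('head front',300,200,64)]: print(n,L(u,v,z))
"
```

```text
glue (np.float64(21.7), np.float64(102.8))
glue (np.float64(-18.7), np.float64(105.5))
fj in (np.float64(24.3), np.float64(132.1))
fj in (np.float64(-20.8), np.float64(133.7))
fj out (np.float64(25.7), np.float64(153.3))
fj out (np.float64(-22.3), np.float64(152.6))
head back (np.float64(23.4), np.float64(46.6))
head back (np.float64(-19.4), np.float64(45.9))
head front (np.float64(22.3), np.float64(63.2))
head front (np.float64(-20.2), np.float64(61.3))
```

>>> drive_effector([
  [[0, 0.005, 0.0013, 0, 0, 0, 5], [0, 0.0063, 0.0015, 0, 0, 0, 5], [0, 0.0063, 0.0015, 0, 0, 0, 5], [0, 0.0063, 0.0015, 0, 0, 0, 5]],
])

```text
time: 18.1
tool_pos: [543.8, -171.9, 154.7]
tcp_rot: [-3.137, -0.001, -0.268]
force: [-0.6, 8.7, 10.7]
gripper_width: 10.3
grip_force: 45.6
```

```bash
python3 -c "
from h import *
snap('wrist','p11');meas('p11')"
```

```text
p11 red x,y,w,h,area [ 45 219   5  15  44] orange [[45, 185, 74, 86, 4274]]
  front u 45 local y 63.15054693038933
  red y range 72.11656652214104 75.21199052908285 len 3.095424006941812
```

>>> drive_effector([
  [[0, 0.005, 0.0013, 0, 0, 0, 5], [0, 0.0063, 0.0015, 0, 0, 0, 5], [0, 0.0063, 0.0015, 0, 0, 0, 5], [0, 0.0063, 0.0015, 0, 0, 0, 5]],
])

```text
time: 18.55
tool_pos: [543.2, -174.0, 154.1]
tcp_rot: [-3.136, -0.001, -0.268]
force: [0.3, 9.5, 11.3]
gripper_width: 10.0
grip_force: 48.0
```

```bash
python3 -c "
from h import *
snap('wrist','p12');meas('p12')"
```

```text
p12 red x,y,w,h,area [ 41 221   3  12  22] orange [[40, 185, 75, 86, 4360]]
  front u 40 local y 63.566239046678994
  red y range 73.4427902361829 75.29808765353752 len 1.8552974173546204
```

The pad has begun to compress: its back has stopped at about 75.3 with the head at about 63. Free contact is therefore at head ≈ 62.9, so the target is ≈ 68.9. I'll return once more (compression is under 2 mm) and make the final stroke.

To row units: -37 mm / 400 = -0.0925, -36 mm / 400 = -0.09.

>>> drive_effector([
  [[0, -0.015, -0.0038, 0, 0, 0, 5], [0, -0.03, -0.0063, 0, 0, 0, 5], [0, -0.045, -0.0075, 0, 0, 0, 5], [0, -0.06, -0.0063, 0, 0, 0, 5], [0, -0.075, -0.003, 0, 0, 0, 5], [0, -0.09, 0.0013, 0, 0, 0, 5], [0, -0.0925, 0.0025, 0, 0, 0, 5], [0, -0.0925, 0.0025, 0, 0, 0, 5]],
])

```text
time: 19.4
tool_pos: [551.9, -142.0, 153.0]
tcp_rot: [3.139, 0.0, -0.27]
force: [-1.0, -3.5, 7.8]
gripper_width: 10.2
grip_force: 52.2
```

```bash
python3 -c "
from h import *
snap('wrist','p13');meas('p13')"
```

```text
p13 red x,y,w,h,area [ 92 217   7  19  94] orange [[95, 185, 65, 88, 3924]]
  front u 95 local y 63.38473820259592
  red y range 70.58423874670613 74.85279136102295 len 4.2685526143168175
```

>>> drive_effector([
  [[0, 0.015, -0.0038, 0, 0, 0, 5], [0, 0.03, -0.0063, 0, 0, 0, 5], [0, 0.0375, -0.0075, 0, 0, 0, 5], [0, 0.045, -0.0075, 0, 0, 0, 5], [0, 0.045, -0.0075, 0, 0, 0, 5], [0, 0.045, -0.0075, 0, 0, 0, 5]],
])

```text
time: 20.05
tool_pos: [548.2, -155.6, 156.0]
tcp_rot: [-3.136, -0.001, -0.268]
force: [-1.9, 10.0, 10.8]
gripper_width: 10.3
grip_force: 42.3
```

```bash
python3 -c "
from h import *
snap('wrist','p14');meas('p14')"
```

```text
p14 red x,y,w,h,area [ 74 221   2  11  15] orange [[72, 184, 69, 86, 3993]]
  front u 72 local y 65.35182008065264
  red y range 73.84328582776978 75.08849999002214 len 1.245214162252367
```

To row units: 5 mm / 400 = 0.0125, 3 mm / 400 = 0.0075.

>>> drive_effector([
  [[0, 0.0075, 0, 0, 0, 0, 5], [0, 0.0125, 0, 0, 0, 0, 5], [0, 0.0125, 0, 0, 0, 0, 5], [0, 0.0125, 0, 0, 0, 0, 5]],
])

```text
time: 20.5
tool_pos: [547.1, -160.0, 156.4]
tcp_rot: [-3.136, -0.001, -0.267]
force: [-1.4, 11.5, 12.6]
gripper_width: 9.7
grip_force: 42.2
```

```bash
python3 -c "
from h import *
snap('wrist','p15');meas('p15')"
```

```text
p15 red x,y,w,h,area None orange [[62, 184, 70, 86, 4023]]
  front u 62 local y 66.96582446340409
```

To row units: 4 mm / 400 = 0.01, 2 mm / 400 = 0.005.

>>> drive_effector([
  [[0, 0.005, 0, 0, 0, 0, 5], [0, 0.01, 0.0005, 0, 0, 0, 5], [0, 0.01, 0.0005, 0, 0, 0, 5], [0, 0.01, 0.0005, 0, 0, 0, 5], [0, 0.01, 0.0005, 0, 0, 0, 5]],
])

```text
time: 21.05
tool_pos: [546.1, -164.0, 156.0]
tcp_rot: [-3.136, -0.002, -0.268]
force: [-0.4, 11.0, 11.5]
gripper_width: 10.1
grip_force: 42.5
```

```bash
python3 -c "
from h import *
snap('wrist','p16');meas('p16')
A=cv2.imread('pics/p15.png');B=cv2.imread('pics/p16.png');Z=cv2.imread('pics/p14.png')
# pad+block patch in p15 left of head front (u<60)
for nm,I in(('p14',Z),('p16',B)):
    t=A[190:275,20:52]; r=cv2.matchTemplate(I[180:285,0:110],t,cv2.TM_CCOEFF_NORMED);_,m,_,l=cv2.minMaxLoc(r)
    y=lambda n,u,v:(px(n,u,v,62)[:2]-o)@d
    print(nm,m,l, y('p15',20,190),y(nm,l[0],l[1]+180))"
```

```text
p16 red x,y,w,h,area None orange [[51, 185, 73, 85, 4099]]
  front u 51 local y 68.925372061583
p14 0.9952508807182312 (27, 10) 88.79318144704108 88.90112504802951
p16 0.9912362694740295 (12, 11) 88.79318144704108 88.9576681112205
```

The pad and block stay put while the head has advanced about 6.2 mm past contact, which is half-way. A quick stability check, then I'll hand in.

>>> drive_effector([
  [[0, 0, 0, 0, 0, 0, 5], [0, 0, 0, 0, 0, 0, 5], [0, 0, 0, 0, 0, 0, 5], [0, 0, 0, 0, 0, 0, 5], [0, 0, 0, 0, 0, 0, 5]],
])

```text
time: 21.6
tool_pos: [546.1, -164.0, 156.0]
tcp_rot: [-3.136, -0.001, -0.268]
force: [0.3, 10.8, 10.5]
gripper_width: 9.9
grip_force: 42.5
```

```bash
python3 -c "
from h import *
snap('wrist','p17');meas('p17')
print(env.finish_job())"
```

```text
p17 red x,y,w,h,area None orange [[51, 185, 73, 85, 4112]]
  front u 51 local y 68.92336675381128
the job is handed in; nothing more can be done
None
```

The largest holder stands squarely clamped against the fixed jaw with the pad pushed in about 6 mm by camera estimate (roughly half-way), the gripper still holds the trigger pulled, and the job was handed in at about 22 s; the hand-in returned no verdict.

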